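# Level the sauce shelf with the foot key

### The job

The little sauce shelf on the counter is low at its levelling-foot end. Pull the red-handled key straight up out of its upright holder, put its blade into the slot of the brass levelling-foot head, press the spring-loaded head down, and turn it clockwise until the bubble of the shelf's spirit level sits centred between the two black lines. Finish still gripping the key with the head held pressed down and the bubble centred; do not let go, and leave the two kitchen timers where they stand.

Things in the scene. Friction and masses are not known exactly. Their poses are not given: they have to be found in the camera images.
- key: Loose levelling key, 112 mm long, about 0.09 kg, upright in the holder at the start. Origin at the centre of the blade's lower edge, z up to the handle. From the tip up: steel blade 28 (x) x 5 (y) x 26 mm, round shaft 8 mm thick, dark collar 44 x 26 mm from 60 to 64 mm, red handle above it. A half turn about z gives the same key.
- key_grip (a point): Centre of the key's flat red handle, 89 mm above the blade's lower edge; axes as the key. The handle measures 36 (x) x 14 (y) mm and reaches from 64 to 112 mm above the tip; pinch it across its 14 mm (along y). Blade and handle are flat the same way.
- holder: Fixed upright grey holder, a block 64 (x) x 44 (y) x 68 mm high on a plate 84 x 64 x 5 mm; origin at the centre of its underside. A pocket 33 (x) x 12 (y) mm, 64 mm deep, opens at the top; the key hangs in it by its collar on the rim, its tip 8 mm above the counter, its handle wholly above the rim.
- stand: The sauce shelf, fixed, 130 (x) x 335 (y) mm, origin on the counter under its middle. White board, hinged at the -y end, with clear cups and a tin fixed on it (up to 135 mm high); levelling foot at the +y end, 135 mm from the origin along y. The counter is slightly out of true, so the foot angle that levels the shelf differs each time.
- foot_slot (a point): Centre of the slot's mouth in the top of the brass foot head (block 46 x 26 mm on a dark disc 54 mm across), about 87 mm above the counter. x runs along the slot, z up; it sinks and turns with the head. Slot 32 (x) x 8.5 (y) mm, 12 mm deep, 2 mm chamfer. Clockwise from above (negative yaw) raises this end; it needs 0.5 to 1.6 rad, 0.08 N m, and stays as left. Turning back is allowed.
- foot_head (a joint): How far the spring-loaded foot head is pressed down, m: 0 up, 0.008 fully down. It starts to move at about 1 N and reaches the bottom at about 10 N (1.2 N per mm). It counts as pressed from 0.0025 on; 0.005 is comfortable.
- vial_mid (a point): Top of the green spirit-level vial, on the stand's -x edge, midway between its two black lines, which are 25 mm apart. y runs along the vial towards the foot end.
- bubble (a point): Top of the pale bubble (18 mm long, 15 mm wide), at its middle. It moves along the vial (vial_mid's y) to the high side: off towards -y at the start, and about 13 mm towards +y per radian of clockwise turn of the foot, settling in about half a second.
- timer_1: Green kitchen timer, 50 x 72 x 68 mm, a bystander; origin at the centre of its underside.
- timer_2: Second green kitchen timer, 50 x 72 x 68 mm, a bystander; origin at the centre of its underside.

How it is judged:
On the way, in this order (a step that is already met when the one before it is completed fails the run):
1. the key is pulled up clear of the holder, in the gripper (z of key in the frame of holder above 0.07 m and contact force between the fingers and key above 2 N), for 0.2 s.
2. the key's blade is in the slot and presses the foot head down (horizontal distance between key and foot_slot below 0.006 m and z of key in the frame of foot_slot below -0.008 m and angle between the x axis of key and the x axis of foot_slot, either way round below 0.3 rad and value of joint foot_head above 0.0025 m), for 0.2 s.
3. with the key still pressed in, the bubble is centred between the lines (y of bubble in the frame of vial_mid between -0.003 and 0.003 m and z of key in the frame of foot_slot below -0.008 m and value of joint foot_head above 0.0025 m), for 0.4 s.
At the end, for the whole second after the job is handed in: The bubble's middle is within 3 mm of midway between the lines, the key's blade is at least 8 mm deep in the slot and within 6 mm of its centre, the foot head is held at least 2.5 mm down by the key (over 1.5 N), and the gripper still holds the key (over 2 N) (all of step 3 and horizontal distance between key and foot_slot below 0.006 m and contact force between key and stand above 1.5 N and contact force between the fingers and key above 2 N); the arm keeps its last pose, push and grip.
It fails at once if a kitchen timer is pushed more than 30 mm or knocked over (distance of any of timer_1, timer_2 from where it was at the start of the episode above 0.03 m or angle between any of timer_1, timer_2's own z axis and vertical above 0.5 rad).
It also fails if it takes over 72 s, if anything falls off the work surface, if the arm or the gripper's body presses on something with over 40 N, if the wrist force passes 120 N, or if a joint passes its speed limit or range.

### The arm

A 6-joint arm with a two-finger parallel gripper is mounted at the origin on a cart in front of the work surface, level with it; the furniture and walls round the work are solid. World frame = base frame: x ahead of the robot, y to its left, z up, the work surface at z = 0. Lengths are in m, angles in rad, forces in N, time in s.
With the tool pointing down it reaches from about 0.35 to 0.95 m from the base axis. Payload 17.4 kg.
Tool frame: the origin (TCP) lies at the very end of the fingers, on their centre line; the grasp point (between the pads) lies 19 mm behind it; z points along the fingers, y is the line along which they close (so a half turn about z gives the same grasp; the last joint's range is limited). The gripper opens to 93 mm and grips with 3 to 60 N. Pads are 15 mm wide; open, the fingers measure 128 mm over their backs; the gripper's body (75 mm by 188 mm) begins 65 mm behind the grasp point.
Start: joints at [1.068, 0.116, 1.442, -0, 1.584, -0.038], TCP at [0.303, 0.603, 0.219] pointing down, gripper open.
Joint ranges: [-2.83, 2.83], [-0.83, 2.19], [0.07, 2.5], [-1.14, 4.28], [0.01, 3], [-2.97, 2.97]. Speed limits (rad/s): [1.89, 1.89, 2.22, 3.14, 3.14, 3.14].

### API

Orientations are given as a 3x3 rotation matrix whose columns are the frame's x, y, z axes.
In Python, from cell import bot, cams gives the robot as it stands.
- The arm moves only by the shell command python3 -m creep 'ROWS' [FORCE]. ROWS is JSON, a list of rows, each a list of 7 numbers: the shift along the tool's x, y, z in m, then the turn, a rotation vector about the tool's x, y, z in degrees, then the closure, from 0 (fully open) to 1 (shut). In form: [[dx, dy, dz, rx, ry, rz, claw], ...]. A call has 1 to 10 rows; each row is the pose to reach, as a shift and turn from the pose commanded when the call began, along the tool's axes at that moment; what a row does not reach only later rows make up. A row lasts 1/10 s, in which the tool goes at most 50 mm and 8.59 degrees, less where a joint would pass 70% of its speed; a pose out of reach is approached as far as the arm can. A call with a gripper value outside its range is refused whole. The fingers move at their own pace and stop on an object; FORCE is the grip in N (left out, the last holds). Time passes only in rows, so rows that repeat a pose let the fingers close. It gives the time, the measured TCP pose, the force, the opening and the grip force at its end, in the units of the state.
- bot.sense(): the state, without advancing time (a new reading comes with each control period).
- cams.get_image(name): name is "scene" or "top"; returns a dict with "frame" (420x560x3 uint8, red, green, blue), "range_z" (420x560 float32, m along the optical axis (not along the pixel's ray), 0 where there is no reading), "fx", "fy", "cx", "cy" (pixels), "k1" (the pictures are not rectified: a ray, as slopes to the right and down, at radius r is drawn at 1 + k1 r^2 times it, then the intrinsics apply), "pose" (4x4, takes a point from camera to world coordinates). Camera axes: x right, y up, looking along -z (the intrinsics and any distortion apply to the point x, -y, -z); pixel columns grow to the right and rows downward; lengths in m; the calibration is good to about 2 mm. A picture is of the moment at which its call begins.
- bot.finish_job(): hands the job in; it is judged then, once.
The state is a dict: "time_s": time; "joint_positions": joint angles; "joint_velocities": joint speeds; "joint_efforts": joint torques, N m; "tool_pos": TCP position; "tcp_rot": TCP orientation; "ft_force": force on the tool from outside, world axes, zero at the start; "moment": the same for the moment, N m; "width": finger opening in m; "gripper_force": force on a finger pad.
Only numpy, scipy, OpenCV 4.12 (cv2) and the standard library are available. Lean on these libraries where they do the work, as an engineer would, in place of code of your own. Each camera call takes 0.05 s, during which the arm holds its last target. There are 200 camera calls.

## Working session

There is one attempt and no reset: what is moved stays moved. The work goes in short steps, Python scripts to look and compute and a shell command to move; the robot and the scene stay as the last step left them, time stands still between calls to the robot, and variables do not carry over. Pictures are saved under pics/ and viewed, at most 10 in all, crops included, and the job is handed in when it is done.

```bash
ls; mkdir -p pics; cat > h.py <<'E'
import numpy as np, cv2
from cell import bot, cams
def grab(n):
    d=cams.get_image(n); return d
def ray(d,u,v):
    u=np.atleast_1d(np.float64(u));v=np.atleast_1d(np.float64(v))
    K=np.array([[d["fx"],0,d["cx"]],[0,d["fy"],d["cy"]],[0,0,1]])
    p=cv2.undistortPoints(np.stack([u,v],1)[:,None],K,np.array([d["k1"],0,0,0,0.]))[:,0]
    c=np.stack([p[:,0],-p[:,1],-np.ones(len(u))],1)
    T=np.array(d["pose"]); return T[:3,3], c@T[:3,:3].T
def onz(d,u,v,z):
    o,r=ray(d,u,v); return o+r*((z-o[2])/r[:,2])[:,None]
def depth(d,u,v):
    o,r=ray(d,u,v); z=d["range_z"][np.int32(v),np.int32(u)]; return o+r*np.atleast_1d(z)[:,None]
def save(d,n,box=None,s=1):
    im=d["frame"][...,::-1]
    if box: im=im[box[1]:box[3],box[0]:box[2]]
    cv2.imwrite("pics/"+n,cv2.resize(im,None,fx=s,fy=s,interpolation=cv2.INTER_CUBIC))
E
python3 - <<'E'
from h import *
for n in("scene","top"):
    d=grab(n); save(d,n+"0.png"); print(n,d["fx"],d["k1"],np.round(d["pose"],3).tolist())
print({k:np.round(v,3).tolist() for k,v in bot.sense().items()})
E
```

```text
pics
scene 539.0919046776731 -0.20283067123654624 [[0.872, 0.242, -0.427, 0.061], [-0.49, 0.386, -0.782, -0.801], [-0.024, 0.89, 0.455, 0.612], [0.0, 0.0, 0.0, 1.0]]
top 501.59660253294044 -0.030410071338237393 [[0.054, 0.967, -0.249, 0.31], [-0.999, 0.054, -0.007, 0.124], [0.007, 0.249, 0.969, 1.145], [0.0, 0.0, 0.0, 1.0]]
{'time_s': 0.1, 'joint_positions': [1.068, 0.116, 1.442, -0.0, 1.584, -0.038], 'joint_velocities': [0.0, -0.001, -0.001, 0.0, 0.002, -0.001], 'joint_efforts': [0.002, -72.289, -62.387, 0.078, 0.023, -0.0], 'tool_pos': [0.302, 0.603, 0.218], 'tcp_rot': [[-0.894, 0.448, -0.0], [0.448, 0.894, -0.001], [0.0, -0.001, -1.0]], 'ft_force': [-0.435, -0.439, 0.52], 'moment': [-0.014, 0.027, -0.048], 'gripper_force': 0.0, 'width': 0.093}
```

View pics/scene0.png

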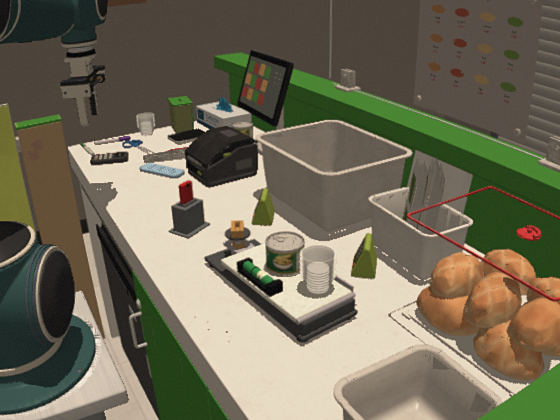

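View pics/top0.png

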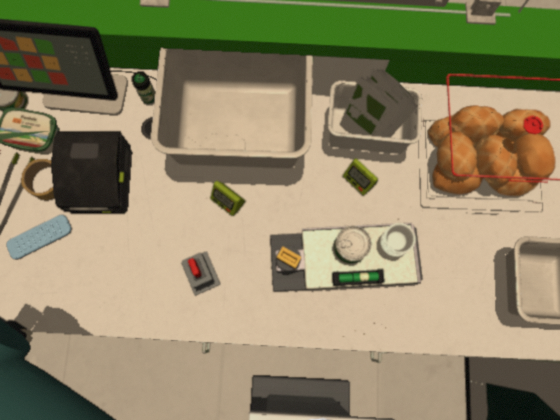

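The scene view shows the red key at about (186,192) in its holder, the brass head at (237,227), and the vial at (258,275). In the top view the key is at (195,268), the head at (289,259), the vial at (357,278), and the timers at (227,197) and (360,177).

```bash
cat >> h.py <<'E'
def mask(d,lo,hi,box):
    h=cv2.cvtColor(d["frame"],cv2.COLOR_RGB2HSV); m=cv2.inRange(h,lo,hi)
    b=np.zeros_like(m); b[box[1]:box[3],box[0]:box[2]]=m[box[1]:box[3],box[0]:box[2]]; return b
def yawrect(P):
    (c,(w,h),a)=cv2.minAreaRect(np.float32(P[:,:2]*1000))
    if w<h: a+=90; w,h=h,w
    return np.round(np.array(c)/1000,4),round(w,1),round(h,1),round((a+90)%180-90,1)
E
python3 - <<'E'
from h import *
d=grab("top"); s=grab("scene")
def rep(nm,d,m,zlo,zhi,zp):
    v,u=np.nonzero(m); P=depth(d,u,v); ok=(P[:,2]>zlo)&(P[:,2]<zhi)
    print(nm,len(u),"z pct",np.round(np.percentile(P[:,2],[5,50,95]),3),"n",ok.sum())
    if ok.sum()>5: print("  depth",yawrect(P[ok]),P[ok].mean(0).round(4))
    print("  plane",yawrect(onz(d,u,v,zp)))
m=mask(d,(0,120,90),(8,255,255),(180,245,215,290))|mask(d,(172,120,90),(180,255,255),(180,245,215,290))
rep("key top",d,m,.11,.13,.12)
m=mask(d,(10,110,100),(28,255,255),(272,243,306,275)); rep("head top",d,m,.075,.1,.087)
m=mask(s,(0,120,60),(8,255,255),(170,170,205,215))|mask(s,(172,120,60),(180,255,255),(170,170,205,215))
rep("key scene",s,m,.06,.13,.12)
m=mask(s,(10,110,80),(28,255,255),(222,215,255,245)); rep("head scene",s,m,.075,.1,.087)
for n,b in(("t1",(205,175,250,220)),("t2",(338,155,385,200))):
    m=mask(d,(25,80,40),(50,255,255),b); rep(n,d,m,.02,.08,.068)
save(d,"a.png",(170,220,330,300),5)
a=cv2.imread("pics/a.png"); save(s,"b.png",(160,160,320,300),5); b=cv2.imread("pics/b.png")
b=cv2.resize(b,(514,450)); a=cv2.resize(a[:, :],(514,257)); 
cv2.imwrite("pics/ab.png",np.vstack([a,b])[:, :][:707] if 0 else np.hstack([cv2.resize(a,(400,200)),cv2.resize(b,(400,350))[:200]]) if 0 else cv2.resize(np.vstack([a,b]),(436,600)))
E
```

```text
key top 126 z pct [0.075 0.119 0.123] n 118
  depth (array([0.4408, 0.2859]), 35.8, 14.1, 28.4) [0.4399 0.2857 0.119 ]
  plane (array([0.4396, 0.2859]), 36.5, 15.4, 28.0)
head top 311 z pct [0.071 0.085 0.09 ] n 257
  depth (array([0.476 , 0.0897]), 46.0, 26.5, 62.9) [0.4759 0.0899 0.085 ]
  plane (array([0.4751, 0.0905]), 48.7, 29.3, 63.2)
key scene 242 z pct [0.078 0.1   0.121] n 242
  depth (array([0.4386, 0.28  ]), 32.6, 22.2, -1.6) [0.437  0.2808 0.0998]
  plane (array([0.4233, 0.2409]), 118.3, 27.6, 70.3)
head scene 233 z pct [0.048 0.084 0.09 ] n 194
  depth (array([0.4743, 0.0894]), 48.3, 25.7, 60.7) [0.4723 0.0859 0.0843]
  plane (array([0.4729, 0.079 ]), 126.5, 43.1, 51.7)
t1 533 z pct [0.008 0.054 0.069] n 425
  depth (array([0.6145, 0.2384]), 72.8, 41.3, 53.6) [0.6129 0.2343 0.0538]
  plane (array([0.604 , 0.2386]), 84.9, 46.3, 54.3)
t2 504 z pct [0.005 0.053 0.069] n 381
  depth (array([ 0.6814, -0.0691]), 70.6, 34.1, 51.2) [ 0.6812 -0.0697  0.0533]
  plane (array([ 0.6705, -0.0603]), 75.5, 53.9, 45.8)
```

View pics/a.png

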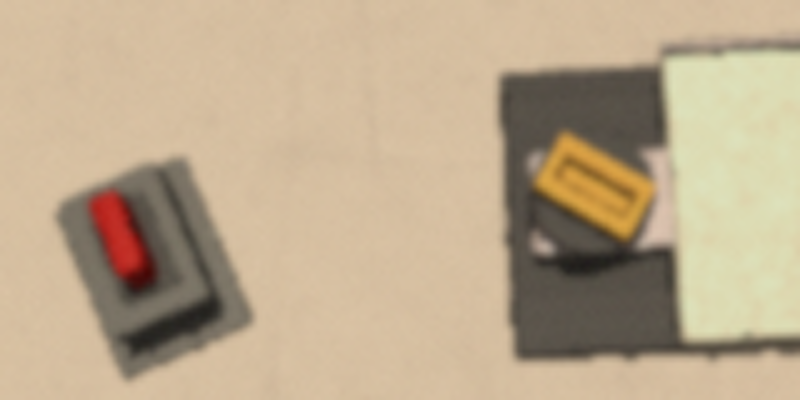

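```bash
cat >> h.py <<'E'
def go(p,yaw):
    "tool-frame shift and turn from now to TCP p, pointing down, tool x at yaw deg"
    from scipy.spatial.transform import Rotation as R
    st=bot.sense(); r=np.array(st["tcp_rot"]); c,s=np.cos(np.radians(yaw)),np.sin(np.radians(yaw))
    T=np.array([[c,s,0],[s,-c,0],[0,0,-1]])
    print("now",np.round(st["tool_pos"],4),"shift",np.round(r.T@(np.array(p)-st["tool_pos"]),4),"rot",np.round(R.from_matrix(r.T@T).as_rotvec(degrees=True),2))
def pca(P):
    q=P[:,:2]-P[:,:2].mean(0); w,v=np.linalg.eigh(q.T@q); a=v[:,1]; return np.degrees(np.arctan2(a[1],a[0]))%180
E
python3 - <<'E'
from h import *
P=[]
for i in range(3):
    d=grab("top")
    m=mask(d,(0,120,90),(8,255,255),(180,245,215,290))|mask(d,(172,120,90),(180,255,255),(180,245,215,290))
    v,u=np.nonzero(m); Q=depth(d,u,v); P.append(Q[(Q[:,2]>.113)])
    m=mask(d,(10,110,100),(28,255,255),(272,243,306,275));v,u=np.nonzero(m); H=depth(d,u,v);H=H[H[:,2]>.078]
    print(pca(P[-1]),P[-1].mean(0),pca(H),H.mean(0))
# holder top face
v,u=np.mgrid[240:300,175:225]; Q=depth(d,u.ravel(),v.ravel()); Q=Q[(Q[:,2]>.058)&(Q[:,2]<.078)]
print("holder",yawrect(Q),Q[:,2].mean())
go((.440,.286,.2),207)
E
```

```text
48.96370710450252 [0.43791228 0.28305861 0.13722154] 25.29180844769624 [0.47502752 0.09024486 0.09083084]
47.17555234444076 [0.43881673 0.28423589 0.12762871] 175.58863369001813 [0.47340057 0.09017445 0.10050475]
47.180733522820226 [0.43915193 0.28442812 0.12787627] 1.2854462850395976 [0.4744095  0.09035389 0.09525535]
holder (array([0.4409, 0.2862]), 64.9, 44.6, 27.4) 0.06834952307432277
now [0.3025 0.6034 0.2184] shift [-0.2651 -0.2221  0.0185] rot [-2.000e-02 -1.000e-02 -5.363e+01]
```

```bash
python3 -m creep '[[-0.04,-0.033,0,0,0,-8,0],[-0.08,-0.066,0,0,0,-16,0],[-0.12,-0.1,0,0,0,-24,0],[-0.16,-0.133,0,0,0,-32,0],[-0.2,-0.167,0.01,0,0,-40,0],[-0.24,-0.2,0.015,0,0,-48,0],[-0.265,-0.222,0.018,0,0,-54,0],[-0.265,-0.222,0.018,0,0,-54,0],[-0.265,-0.222,0.018,0,0,-54,0],[-0.265,-0.222,0.018,0,0,-54,0]]' 30
python3 - <<'E'
from h import *
go((.4405,.286,.078),207.4)
s=grab("scene");save(s,"c.png",(100,80,300,230),4)
E
```

```text
time_s: 1.35
tool_pos: [0.4397, 0.2869, 0.2008]
tcp_rot: [[-0.889, -0.459, 0.0], [-0.459, 0.889, 0.0], [-0.0, 0.0, -1.0]]
ft_force: [0.2, 0.4, -0.8]
width: 0.0931
gripper_force: 0.0
now [0.4397 0.2869 0.2008] shift [-0.0002 -0.0012  0.1228] rot [ 0.02  0.01 -0.09]
```

View pics/c.png

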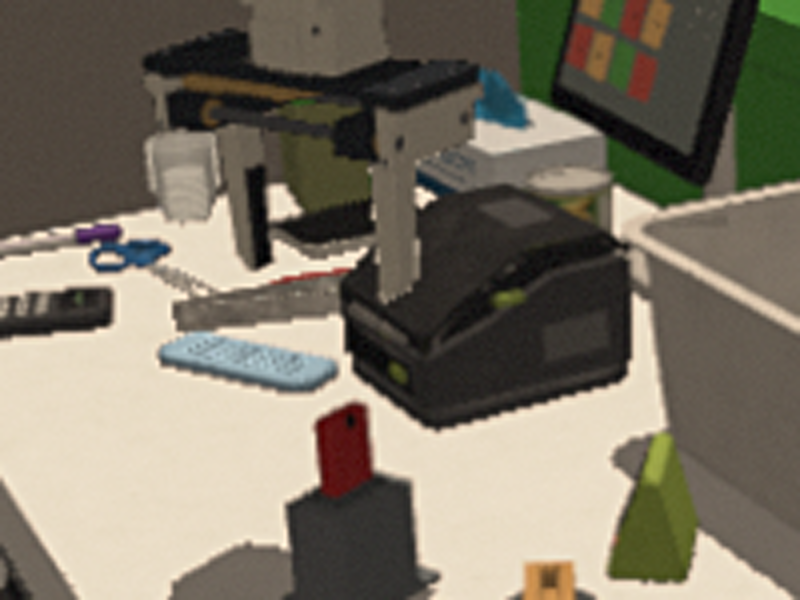

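The open gripper stands centred over the red handle, which is at about (343,450) in the crop. It straddles the handle's flat sides, so I'll go down and grip.

```bash
python3 -m creep '[[0,-0.001,0.03,0,0,0,0],[0,-0.001,0.06,0,0,0,0],[0,-0.001,0.09,0,0,0,0],[0,-0.001,0.11,0,0,0,0],[0,-0.001,0.121,0,0,0,0],[0,-0.001,0.121,0,0,0,0],[0,-0.001,0.121,0,0,0,1],[0,-0.001,0.121,0,0,0,1],[0,-0.001,0.121,0,0,0,1],[0,-0.001,0.121,0,0,0,1]]' 40
python3 -m creep '[[0,0,0,0,0,0,1],[0,0,0,0,0,0,1],[0,0,0,0,0,0,1],[0,0,0,0,0,0,1],[0,0,0,0,0,0,1],[0,0,0,0,0,0,1]]' 40
```

```text
time_s: 2.4
tool_pos: [0.4406, 0.2854, 0.0803]
tcp_rot: [[-0.888, -0.46, 0.001], [-0.46, 0.888, 0.0], [-0.001, 0.0, -1.0]]
ft_force: [-0.3, 0.9, -0.1]
width: 0.0658
gripper_force: 0.0
time_s: 3.0
tool_pos: [0.4404, 0.2853, 0.0796]
tcp_rot: [[-0.888, -0.46, -0.0], [-0.46, 0.888, 0.0], [0.0, 0.0, -1.0]]
ft_force: [-0.4, 1.2, 0.4]
width: 0.0177
gripper_force: 0.9
```

```bash
python3 -m creep '[[0,0,0,0,0,0,1],[0,0,0,0,0,0,1],[0,0,0,0,0,0,1],[0,0,0,0,0,0,1]]' 40
python3 -m creep '[[0,0,-0.015,0,0,0,1],[0,0,-0.035,0,0,0,1],[0,0,-0.06,0,0,0,1],[0,0,-0.085,0,0,0,1],[0,0,-0.11,0,0,0,1],[0,0,-0.13,0,0,0,1],[0,0,-0.13,0,0,0,1],[0,0,-0.13,0,0,0,1],[0,0,-0.13,0,0,0,1],[0,0,-0.13,0,0,0,1]]' 40
python3 - <<'E'
from h import *
go((.4755,.090,.21),243)
s=grab("scene");save(s,"d.png",(130,90,290,250),3.75)
E
```

```text
time_s: 3.4
tool_pos: [0.4404, 0.2853, 0.0796]
tcp_rot: [[-0.888, -0.46, -0.0], [-0.46, 0.888, 0.0], [0.0, 0.0, -1.0]]
ft_force: [0.5, 0.4, -0.7]
width: 0.0137
gripper_force: 40.0
time_s: 4.4
tool_pos: [0.4401, 0.2851, 0.2086]
tcp_rot: [[-0.888, -0.46, -0.001], [-0.46, 0.888, -0.001], [0.002, -0.0, -1.0]]
ft_force: [0.7, -0.6, -1.1]
width: 0.0137
gripper_force: 40.0
now [0.4401 0.2851 0.2086] shift [ 0.0582 -0.1895 -0.0013] rot [ 2.000e-02 -9.000e-02 -3.563e+01]
```

View pics/d.png

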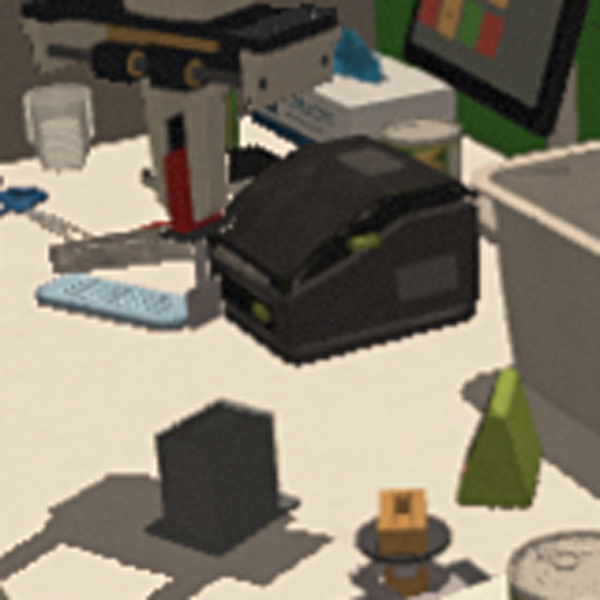

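The key hangs straight in the gripper with its dark collar just below the fingertips, and the holder at (218,470) is empty. Next I'll move it over the brass head at (402,520).

```bash
python3 -m creep '[[0.01,-0.03,0,0,0,-6,1],[0.02,-0.065,0,0,0,-12,1],[0.03,-0.1,0,0,0,-18,1],[0.04,-0.135,0,0,0,-24,1],[0.05,-0.165,0,0,0,-30,1],[0.058,-0.19,0,0,0,-35.6,1],[0.058,-0.19,0.01,0,0,-35.6,1],[0.058,-0.19,0.022,0,0,-35.6,1],[0.058,-0.19,0.022,0,0,-35.6,1],[0.058,-0.19,0.022,0,0,-35.6,1]]' 40
python3 - <<'E'
from h import *
go((.4752,.0895,.15),243)
s=grab("scene");save(s,"e.png",(195,150,285,260),5.4)
m=mask(s,(10,110,80),(28,255,255),(222,205,255,250)); v,u=np.nonzero(m); P=depth(s,u,v); P=P[(P[:,2]>.08)&(P[:,2]<.09)]
print(yawrect(P),P[:,2].mean())
t=grab("top");print(np.array(t["pose"])[:3,3])
E
```

```text
time_s: 5.45
tool_pos: [0.4759, 0.0906, 0.1871]
tcp_rot: [[-0.454, -0.891, -0.001], [-0.891, 0.454, -0.0], [0.001, 0.001, -1.0]]
ft_force: [0.0, 0.2, -0.5]
width: 0.0139
gripper_force: 40.0
now [0.4759 0.0906 0.1871] shift [0.0013 0.0001 0.0371] rot [ 0.06 -0.03 -0.01]
(array([0.4739, 0.0901]), 47.0, 22.7, 63.0) 0.086448833388005
[0.31047084 0.1237748  1.14481833]
```

View pics/e.png

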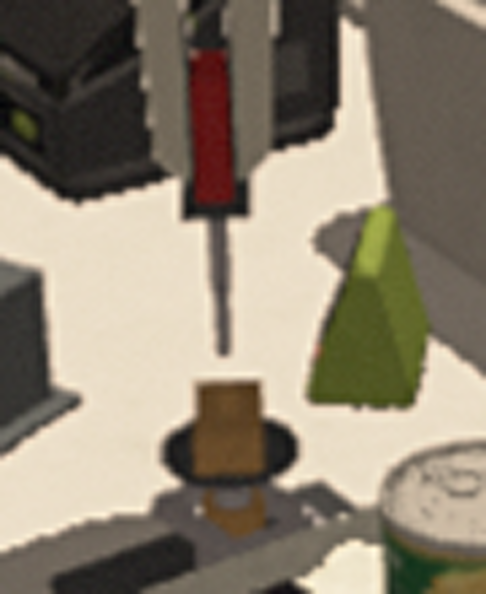

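The blade tip is at about (223,352) in the crop, above the head, whose top face spans x 197–262 at y 382. The view is almost edge-on to the slot, so I can check the sideways offset here.

```bash
python3 - <<'E'
from h import *
s=grab("scene"); yaw=np.radians(63); n=np.array([-np.sin(yaw),np.cos(yaw),0]); a=np.array([np.cos(yaw),np.sin(yaw),0])
tcp=np.array(bot.sense()["tool_pos"]); f=s["frame"].astype(int)
g=cv2.cvtColor(s["frame"],cv2.COLOR_RGB2GRAY)
for r in(200,205,208,212,214): print(r,g[r,228:246].tolist())
m=mask(s,(8,90,40),(28,255,255),(222,215,255,250))
for r in range(219,238,2):
    u=np.nonzero(m[r])[0]; print(r,u.min() if len(u) else None,u.max() if len(u) else None)
# project tcp-axis points
from numpy.linalg import inv
def proj(p):
    c=inv(np.array(s["pose"]))@np.r_[p,1]; x,y=c[0]/-c[2],-c[1]/-c[2]; k=1+s["k1"]*(x*x+y*y)
    return np.round([s["fx"]*x*k+s["cx"],s["fy"]*y*k+s["cy"]],1)
for z in(.14,.13,.1155): print("tool axis",z,proj([tcp[0],tcp[1],z]))
h=np.array([.4752,.0897,.087])
for q in(h,h+n*.013+a*.023,h-n*.013+a*.023,h+n*.013-a*.023,h-n*.013-a*.023): print("head",proj(q))
E
```

```text
200 [222, 222, 224, 223, 228, 206, 134, 83, 84, 114, 209, 228, 224, 225, 224, 223, 224, 225]
205 [225, 224, 223, 223, 226, 230, 187, 111, 84, 136, 213, 228, 225, 224, 223, 223, 225, 223]
208 [222, 223, 224, 223, 225, 227, 201, 126, 82, 130, 212, 227, 224, 223, 222, 224, 222, 222]
212 [221, 223, 221, 222, 221, 225, 230, 152, 80, 126, 213, 228, 224, 222, 223, 222, 223, 222]
214 [222, 223, 221, 222, 224, 224, 229, 152, 85, 135, 210, 228, 225, 223, 223, 224, 224, 222]
219 None None
221 232 242
223 232 242
225 232 242
227 232 243
229 230 243
231 230 243
233 230 243
235 231 243
237 231 242
tool axis 0.14 [236.2 202.7]
tool axis 0.13 [236.4 207.2]
tool axis 0.1155 [236.8 213.5]
head [237.2 226.1]
head [231.1 221.2]
head [243.5 220.7]
head [230.7 231.7]
head [243.5 231.2]
```

The blade and head line up sideways to within 0.5 mm, so I'll lower the key into the slot while watching the force.

```bash
python3 -m creep '[[0.0016,0,0.01,0,0,0,1],[0.0016,0,0.02,0,0,0,1],[0.0016,0,0.025,0,0,0,1],[0.0016,0,0.029,0,0,0,1],[0.0016,0,0.032,0,0,0,1],[0.0016,0,0.034,0,0,0,1],[0.0016,0,0.036,0,0,0,1],[0.0016,0,0.036,0,0,0,1],[0.0016,0,0.036,0,0,0,1]]' 50
python3 -m creep '[[0,0,0.001,0,0,0,1],[0,0,0.002,0,0,0,1],[0,0,0.003,0,0,0,1],[0,0,0.003,0,0,0,1],[0,0,0.003,0,0,0,1]]' 50
```

```text
time_s: 6.5
tool_pos: [0.4756, 0.0885, 0.1518]
tcp_rot: [[-0.454, -0.891, 0.0], [-0.891, 0.454, 0.0], [-0.0, -0.0, -1.0]]
ft_force: [0.2, 0.9, -2.2]
width: 0.0136
gripper_force: 50.0
time_s: 7.0
tool_pos: [0.4755, 0.0885, 0.1486]
tcp_rot: [[-0.454, -0.891, -0.0], [-0.891, 0.454, -0.0], [0.0, 0.0, -1.0]]
ft_force: [0.2, -0.3, -1.0]
width: 0.0137
gripper_force: 50.0
```

```bash
python3 -m creep '[[0,0,0.001,0,0,0,1],[0,0,0.002,0,0,0,1],[0,0,0.003,0,0,0,1],[0,0,0.004,0,0,0,1],[0,0,0.004,0,0,0,1],[0,0,0.004,0,0,0,1]]' 50
python3 -m creep '[[0,0,0.001,0,0,0,1],[0,0,0.002,0,0,0,1],[0,0,0.003,0,0,0,1],[0,0,0.003,0,0,0,1],[0,0,0.003,0,0,0,1]]' 50
```

```text
time_s: 7.6
tool_pos: [0.4756, 0.0885, 0.1448]
tcp_rot: [[-0.454, -0.891, 0.0], [-0.891, 0.454, 0.0], [-0.0, -0.0, -1.0]]
ft_force: [-1.6, 0.0, 3.2]
width: 0.0138
gripper_force: 50.0
time_s: 8.1
tool_pos: [0.4756, 0.0885, 0.1418]
tcp_rot: [[-0.454, -0.891, 0.0], [-0.891, 0.454, 0.0], [-0.0, -0.0, -1.0]]
ft_force: [-1.6, 0.6, 5.1]
width: 0.0136
gripper_force: 50.0
```

```bash
python3 - <<'E'
from h import *
s=grab("scene");t=grab("top");save(s,"f.png",(205,200,315,310),5.4);save(t,"g.png",(260,225,430,300),4.7)
a=cv2.imread("pics/f.png");b=cv2.imread("pics/g.png");a=cv2.resize(a,(350,350))
c=np.zeros((352+350,800,3),np.uint8);c[:b.shape[0],:b.shape[1]]=b;c[352:,:350]=a
cv2.imwrite("pics/fg.png",cv2.resize(c,(680,597)))
E
```

```text
(no output)
```

View pics/fg.png

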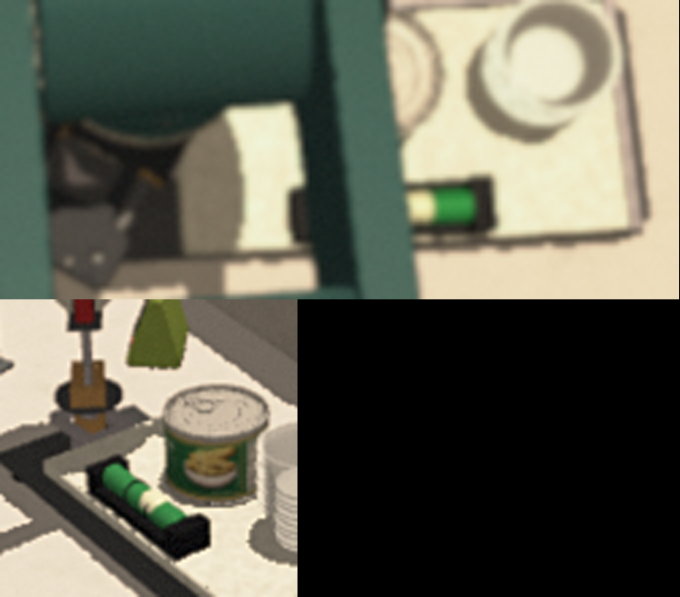

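The blade is seated in the pressed head, at about (87,375) in the lower part. The arm now hides the vial in the top view. The scene view still shows it clearly, running from (110,475) to (185,525), with the pale bubble at (153,500) lying past the −y line. I'll profile it from the scene camera.

```bash
cat >> h.py <<'E'
def vial(verbose=False):
    s=grab("scene"); f=s["frame"]
    g=mask(s,(35,90,30),(85,255,255),(238,258,290,295))   # green tube
    return s,g
E
python3 - <<'E'
from h import *
s,g=vial()
n,l,st,c=cv2.connectedComponentsWithStats(g)
print(st.tolist())
v,u=np.nonzero(g); P=depth(s,u,v); print(np.percentile(P[:,2],[2,25,50,75,90,98]).round(4))
t=cv2.imread("pics/top0.png"); h=cv2.cvtColor(t,cv2.COLOR_BGR2HSV)
d=grab("top"); m=np.zeros((420,560),np.uint8); m[268:290,330:390]=cv2.inRange(h,(40,90,30),(85,255,255))[268:290,330:390]
v,u=np.nonzero(m); Q=onz(d,u,v,np.percentile(P[:,2],90)); print("top vial",yawrect(Q),pca(Q),len(u))
r=int(np.median(v)); print(r); 
for rr in (r-2,r,r+2): print([tuple(x) for x in t[rr,328:390].tolist()])
E
```

```text
[[0, 0, 560, 420, 234823], [267, 258, 23, 15, 123], [242, 260, 32, 25, 254]]
[0.0591 0.0645 0.0695 0.0726 0.0738 0.0825]
top vial (array([ 0.4423, -0.0609]), 88.0, 20.2, -83.7) 95.8350667670912 298
277
[(173, 212, 220), (174, 214, 220), (167, 206, 213), (133, 164, 170), (72, 90, 94), (30, 35, 39), (31, 36, 42), (33, 38, 41), (33, 37, 42), (33, 39, 42), (36, 55, 40), (41, 85, 36), (45, 107, 38), (53, 115, 43), (53, 117, 43), (52, 115, 41), (52, 117, 43), (52, 118, 43), (51, 118, 42), (52, 118, 43), (52, 119, 42), (53, 120, 43), (53, 118, 42), (51, 112, 43), (44, 93, 36), (43, 95, 36), (53, 117, 44), (55, 124, 45), (55, 124, 44), (57, 126, 47), (61, 129, 59), (84, 145, 106), (118, 175, 170), (142, 197, 206), (150, 206, 215), (155, 211, 217), (156, 213, 218), (158, 216, 219), (155, 213, 217), (145, 202, 206), (114, 172, 160), (78, 142, 95), (63, 132, 57), (61, 132, 52), (62, 132, 52), (60, 132, 51), (61, 133, 51), (60, 132, 51), (60, 132, 51), (56, 123, 49), (48, 95, 48), (39, 59, 45), (34, 39, 43), (31, 35, 39), (35, 41, 43), (79, 97, 99), (140, 171, 176), (170, 209, 213), (178, 219, 2
[... 1255 characters left out ...]
(54, 118, 44), (50, 115, 40), (52, 117, 42), (50, 115, 41), (52, 116, 42), (51, 115, 42), (51, 115, 42), (49, 109, 39), (42, 94, 34), (41, 87, 35), (45, 99, 37), (49, 108, 39), (47, 108, 37), (48, 110, 39), (48, 109, 40), (55, 113, 64), (84, 134, 118), (109, 156, 160), (120, 167, 178), (121, 166, 179), (113, 156, 168), (113, 155, 167), (114, 159, 169), (103, 149, 152), (77, 124, 108), (53, 105, 58), (44, 99, 37), (42, 97, 35), (43, 96, 34), (43, 96, 34), (42, 94, 34), (41, 94, 34), (39, 91, 32), (36, 82, 29), (26, 57, 26), (31, 42, 37), (32, 37, 40), (28, 34, 37), (30, 35, 37), (51, 63, 66), (102, 126, 130), (149, 183, 190), (170, 209, 217), (175, 214, 220), (180, 220, 221), (180, 219, 221)]
```

```bash
cat >> h.py <<'E'
def proj(s,p):
    c=(np.linalg.inv(np.array(s["pose"]))@np.c_[p,np.ones(len(p))].T).T
    x,y=c[:,0]/-c[:,2],c[:,1]/c[:,2]; k=1+s["k1"]*(x*x+y*y)
    return s["fx"]*x*k+s["cx"],s["fy"]*y*k+s["cy"]
def prof(z=.073,w=(-.003,0,.003),c=(.4423,-.0609),yaw=95.8):
    "profile along the vial (mm, + towards foot) in the scene view: red (bubble) and green (lines/ends)"
    s=grab("scene"); a=np.array([np.cos(np.radians(yaw)),np.sin(np.radians(yaw)),0]); n=np.array([a[1],-a[0],0])
    t=np.arange(-52,53)/1000.; acc=0
    for o in w:
        u,v=proj(s,np.r_[c,z]+t[:,None]*a+o*n)
        acc=acc+cv2.remap(s["frame"].astype(np.float32),np.float32(u)[:,None],np.float32(v)[:,None],cv2.INTER_LINEAR)[:,0]/len(w)
    return s,t*1000,acc
def bub(**k):
    s,t,p=prof(**k); r=p[:,0]
    hi=np.sort(r)[-8:].mean(); lo=np.median(r); th=(hi+lo)/2; i=np.nonzero(r>th)[0]; i=i[np.abs(t[i])<35]
    return s,t,p,t[i].mean(),t[i].min(),t[i].max()
E
python3 - <<'E'
from h import *
s,t,p,b,lo,hi=bub()
print(b,lo,hi)
for i in range(0,105,2): print(int(t[i]),p[i].astype(int).tolist(),end=" ")
E
```

```text
-10.5 -19.0 -2.0
-52 [27, 25, 25] -50 [25, 22, 23] -48 [23, 20, 21] -46 [22, 23, 20] -44 [32, 50, 32] -42 [44, 93, 51] -40 [58, 131, 69] -38 [63, 145, 76] -36 [63, 143, 75] -34 [62, 143, 75] -32 [65, 144, 76] -30 [63, 143, 75] -28 [66, 144, 77] -26 [63, 142, 75] -24 [65, 142, 76] -22 [90, 151, 88] -20 [153, 185, 126] -18 [223, 224, 173] -16 [247, 239, 197] -14 [245, 237, 195] -12 [242, 234, 191] -10 [241, 233, 190] -8 [243, 235, 192] -6 [244, 234, 191] -4 [239, 229, 183] -2 [192, 201, 149] 0 [121, 165, 105] 2 [72, 143, 78] 4 [59, 141, 73] 6 [62, 142, 75] 8 [59, 138, 72] 10 [57, 123, 66] 12 [44, 91, 50] 14 [49, 91, 52] 16 [63, 121, 69] 18 [72, 143, 80] 20 [73, 147, 81] 22 [70, 145, 79] 24 [68, 144, 78] 26 [66, 143, 76] 28 [62, 142, 74] 30 [62, 141, 74] 32 [61, 139, 74] 34 [62, 142, 75] 36 [63, 142, 75] 38 [62, 140, 74] 40 [53, 117, 62] 42 [37, 71, 40] 44 [26, 34, 26] 46 [26, 24, 24] 48 [39, 35, 34] 50 [66, 61, 55] 52 [96, 89, 79]
```

The bubble is about −10.8 mm from the middle, with the +y line at +13 as a check, so it needs about 48° clockwise. I'll do 40° first.

```bash
python3 -m creep '[[0,0,0,0,0,4,1],[0,0,0,0,0,8,1],[0,0,0,0,0,12,1],[0,0,0,0,0,16,1],[0,0,0,0,0,20,1],[0,0,0,0,0,24,1],[0,0,0,0,0,28,1],[0,0,0,0,0,32,1],[0,0,0,0,0,36,1],[0,0,0,0,0,40,1]]' 50
python3 -m creep '[[0,0,0,0,0,0,1],[0,0,0,0,0,0,1],[0,0,0,0,0,0,1],[0,0,0,0,0,0,1],[0,0,0,0,0,0,1],[0,0,0,0,0,0,1],[0,0,0,0,0,0,1],[0,0,0,0,0,0,1]]' 50
python3 - <<'E'
from h import *
s,t,p,b,lo,hi=bub(); print(b,lo,hi); print([(int(t[i]),p[i].astype(int).tolist()[:2]) for i in range(30,80,2)])
s,t,p,b,lo,hi=bub(z=.076);print(b,lo,hi)
E
```

```text
time_s: 9.35
tool_pos: [0.4747, 0.0895, 0.1415]
tcp_rot: [[-0.922, -0.388, -0.002], [-0.388, 0.922, 0.002], [0.001, 0.003, -1.0]]
ft_force: [-8.1, 8.2, 6.8]
width: 0.0143
gripper_force: 50.0
time_s: 10.15
tool_pos: [0.4747, 0.0894, 0.1415]
tcp_rot: [[-0.92, -0.391, -0.002], [-0.391, 0.92, 0.002], [0.001, 0.003, -1.0]]
ft_force: [-7.7, 6.9, 6.3]
width: 0.014
gripper_force: 50.0
-1.0 -9.0 7.0
[(-22, [62, 143]), (-20, [63, 143]), (-18, [62, 145]), (-16, [58, 140]), (-14, [54, 129]), (-12, [77, 118]), (-10, [137, 136]), (-8, [209, 196]), (-6, [243, 233]), (-4, [243, 235]), (-2, [240, 232]), (0, [240, 232]), (2, [243, 233]), (4, [237, 229]), (6, [203, 208]), (8, [137, 175]), (10, [76, 142]), (12, [48, 116]), (14, [40, 88]), (16, [44, 90]), (18, [56, 119]), (20, [64, 141]), (22, [64, 144]), (24, [64, 144]), (26, [62, 143])]
-4.0 -12.0 4.0
```

The vial rises as the shelf tilts, so I measure against the lines: they are now at about +15 and −11, and the bubble at −1 is about 3 mm short. I'll turn another 13° and ease off the side load by about 1 mm.

```bash
python3 -m creep '[[0.0003,0.0005,0,0,0,3,1],[0.0005,0.001,0,0,0,6,1],[0.0005,0.001,0,0,0,9,1],[0.0005,0.001,0,0,0,11,1],[0.0005,0.001,0,0,0,13,1],[0.0005,0.001,0,0,0,13,1],[0.0005,0.001,0,0,0,13,1],[0.0005,0.001,0,0,0,13,1],[0.0005,0.001,0,0,0,13,1],[0.0005,0.001,0,0,0,13,1]]' 50
python3 -m creep '[[0,0,0,0,0,0,1],[0,0,0,0,0,0,1],[0,0,0,0,0,0,1],[0,0,0,0,0,0,1],[0,0,0,0,0,0,1]]' 50
python3 - <<'E'
from h import *
s,t,p,b,lo,hi=bub(z=.071); print(b,lo,hi); print([(int(t[i]),p[i].astype(int).tolist()[:2]) for i in range(30,80)])
save(s,"i.png",(215,205,295,300),6.2)
E
```

```text
time_s: 11.25
tool_pos: [0.4742, 0.09, 0.1417]
tcp_rot: [[-0.985, -0.174, -0.001], [-0.174, 0.985, 0.002], [0.001, 0.002, -1.0]]
ft_force: [-5.1, 6.1, 6.1]
width: 0.0141
gripper_force: 50.0
time_s: 11.75
tool_pos: [0.4742, 0.09, 0.1417]
tcp_rot: [[-0.985, -0.174, -0.001], [-0.174, 0.985, 0.002], [0.001, 0.002, -1.0]]
ft_force: [-5.1, 6.3, 5.6]
width: 0.0137
gripper_force: 50.0
3.0 -6.0 12.0
[(-22, [61, 137]), (-21, [61, 138]), (-20, [61, 138]), (-19, [61, 139]), (-18, [61, 139]), (-17, [61, 139]), (-16, [61, 140]), (-15, [61, 140]), (-14, [61, 139]), (-13, [58, 136]), (-12, [53, 128]), (-11, [49, 117]), (-10, [49, 106]), (-9, [58, 102]), (-8, [81, 110]), (-7, [111, 129]), (-6, [148, 158]), (-5, [185, 187]), (-4, [214, 210]), (-3, [231, 224]), (-2, [237, 228]), (-1, [238, 228]), (0, [236, 226]), (1, [234, 224]), (2, [233, 224]), (3, [233, 223]), (4, [233, 223]), (5, [233, 223]), (6, [234, 223]), (7, [233, 223]), (8, [231, 222]), (9, [228, 220]), (10, [218, 214]), (11, [200, 203]), (12, [177, 189]), (13, [143, 168]), (14, [114, 147]), (15, [87, 127]), (16, [61, 105]), (17, [47, 96]), (18, [42, 95]), (19, [44, 102]), (20, [48, 112]), (21, [53, 122]), (22, [57, 130]), (23, [59, 135]), (24, [60, 137]), (25, [60, 137]), (26, [60, 137]), (27, [60, 137])]
```

View pics/i.png

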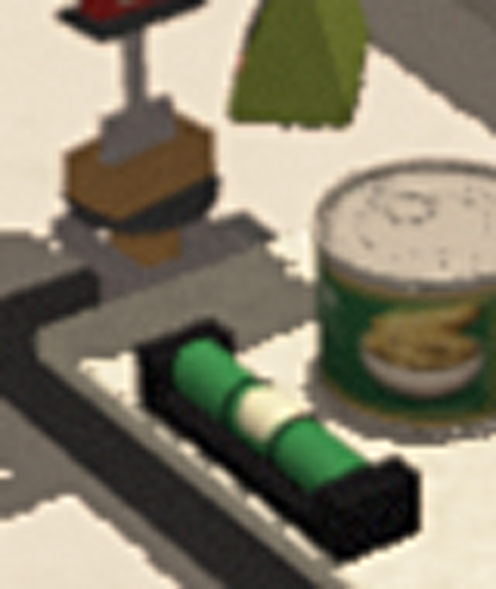

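The picture shows the blade seated in the head, at about (140,140), and the bubble at (268,412) between the two lines, about 0.7 mm towards −y. I'll turn 3° more, check and hand in.

```bash
python3 -m creep '[[0,0,0.0005,0,0,2,1],[0,0,0.0005,0,0,3,1],[0,0,0.0005,0,0,3,1],[0,0,0.0005,0,0,3,1],[0,0,0.0005,0,0,3,1],[0,0,0.0005,0,0,3,1],[0,0,0.0005,0,0,3,1],[0,0,0.0005,0,0,3,1],[0,0,0.0005,0,0,3,1],[0,0,0.0005,0,0,3,1]]' 50
python3 - <<'E'
from h import *
s,t,p,b,lo,hi=bub(z=.071); g=p[:,1]
A=(t>10)&(t<26);B=(t<-3)&(t>-20); l1=t[A][g[A].argmin()];l2=t[B][g[B].argmin()]
print(b,lo,hi,"lines",l2,l1,"offset",b-(l1+l2)/2)
m=mask(s,(35,90,30),(85,255,255),(238,255,290,295));
e=np.nonzero((g>75)&(abs(t)<50))[0]; print("tube ends",t[e.min()],t[e.max()])
E
```

```text
time_s: 12.8
tool_pos: [0.4742, 0.0901, 0.1412]
tcp_rot: [[-0.993, -0.122, -0.001], [-0.122, 0.993, 0.002], [0.001, 0.002, -1.0]]
ft_force: [-6.0, 7.0, 5.6]
width: 0.0135
gripper_force: 50.0
4.0 -5.0 13.0 lines -9.0 18.0 offset -0.5
tube ends -39.0 46.0
```

```bash
python3 -c "
from cell import bot
print(bot.finish_job())"
```

```text
the job is handed in; nothing more can be done
None
```

The job is handed in: the key is still gripped, with its blade pressed into the foot head and the bubble centred to within about 0.5 mm by my last measurement, but no verdict on the run came back.

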